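# Assemble the mincer head for coarse mincing

## Task

Put the washed mincer head back together for coarse mincing: onto the pin of the upright head go first the four-armed knife, then the coarse plate (the one with three big openings), and last the retaining ring, lip up, down over both. Store the fine plate (the one with many small holes) flat on the spare-plate stand, on its pin, and leave the boning knife, the spoon and the ramekin where they are.

Things in the scene. Friction and masses are not known exactly. Their poses are not given: they have to be found in the camera images.
- knife_mid (a point): Mincer knife: steel cross of four arms lying flat, 48 mm across opposite arm ends, each arm 11 mm wide, 14 mm thick, round hub 22 mm with a through bore of 12 mm in the middle. 60 g. The point is its centre, half-way up (7 mm above its underside); z is up, the arms lie along its own x and y axes.
- coarse_mid (a point): Coarse plate: round steel plate 51 mm in diameter, 12 mm thick, with three large curved openings (rim 6 mm, three spokes 7 mm wide, hub 21 mm) and a 12 mm through bore. 80 g. The point is its centre, half-way up (6 mm above its underside); z is up.
- fine_mid (a point): Fine plate: round steel plate 51 mm in diameter, 12 mm thick, looks closed with many small dark holes, and a 12 mm through bore in the middle. 110 g. The point is its centre, half-way up (6 mm above its underside); z is up.
- ring_mid (a point): Retaining ring: aluminium, no thread (it simply drops on), 66 mm outside diameter, 34 mm high, standing on its open end, lip up. Its skirt is 59 mm inside, up to 30 mm above its underside; the lip above is 4 mm thick with a 38 mm opening. 120 g. The point is its centre, half-way up (17 mm above its underside); z is up.
- head: Mincer head: fixed upright aluminium barrel. Origin on its axis at bench level, z up. Its flat mouth, 48 mm across like the collar below it, is 60 mm up; barrel 56 mm, foot 72 mm across. A 9 mm steel pin, tip tapered, rises on the axis to 90 mm. The feed throat sticks out along +x to 65 mm, no higher than 52 mm. Undersides when assembled: knife at 60, coarse plate at 74, ring at 56 mm, its lip on the plate.
- stand: Spare-plate stand: white plastic, fixed, foot 84 by 84 by 8 mm with a round plinth 40 mm in diameter whose flat top is 25 mm above the origin, and a steel pin 9 mm in diameter with a tapered tip from there to 47 mm. Origin on its axis at bench level, z up. The fine plate's underside belongs on the plinth's top.
- boning_knife: Boning knife, 260 mm long, blue handle, 16 mm high, lying along its own x. Origin where handle and blade meet, at bench level, blade towards +x. It is not part of the job and stays where it lies.
- spoon: Steel kitchen spoon, 220 mm long, handle to its own -x, origin at mid-length on the bench. It is not part of the job and stays where it lies.
- cup: White china ramekin, empty, 80 mm wide, 50 mm high, upright. Origin at the centre of its underside. It is not part of the job and stays where it lies.
There are look-alikes about, which are no part of the job. Leave any blue look-alike of the part that bears fine_mid alone. What is shaped like the part that bears ring_mid but purple is not meant.

How it is judged:
On the way, in this order (a step that is already met when the one before it is completed fails the run):
1. the knife lies flat on the head's mouth, on the pin (horizontal distance between knife_mid and head below 0.006 m and z of knife_mid in the frame of head between 0.063 and 0.071 m and angle between knife_mid's own z axis and vertical below 0.12 rad), for 0.2 s.
2. the coarse plate lies flat on the knife, on the pin (all of step 1 and horizontal distance between coarse_mid and head below 0.006 m and z of coarse_mid in the frame of head between 0.076 and 0.084 m and angle between coarse_mid's own z axis and vertical below 0.12 rad), for 0.2 s.
3. the retaining ring is down over knife and plate (all of step 2 and horizontal distance between ring_mid and head below 0.008 m and z of ring_mid in the frame of head between 0.069 and 0.077 m and angle between ring_mid's own z axis and vertical below 0.12 rad), for 0.2 s.
At the end, for the whole second after the job is handed in: Knife, coarse plate and retaining ring are stacked on the head, each flat, within 6 mm (ring 8 mm) of its axis and within 4 mm of its seated height; the fine plate lies flat on the stand's plinth within 6 mm of its axis and 4 mm of its seated height; tilts under 0.12 rad; all are at rest (all of step 3 and horizontal distance between fine_mid and stand below 0.006 m and z of fine_mid in the frame of stand between 0.027 and 0.035 m and angle between fine_mid's own z axis and vertical below 0.12 rad and linear speed of each of knife, coarse, ring, fine below 0.02 m/s); the robot touches nothing.
It fails at once if the boning knife is pushed more than 30 mm (distance of boning_knife from where it was at the start of the episode above 0.03 m).
It fails at once if the spoon is pushed more than 30 mm (distance of spoon from where it was at the start of the episode above 0.03 m).
It fails at once if the ramekin is pushed more than 30 mm or knocked over (distance of cup from where it was at the start of the episode above 0.03 m or angle between cup's own z axis and vertical above 0.5 rad).
It also fails if it takes over 96 s, if anything falls off the work surface, if the arm or the gripper's body presses on something with over 40 N, if the wrist force passes 120 N, or if a joint passes its speed limit or range.

## Robot

A 6-joint arm with a two-finger parallel gripper is mounted at the origin on the work surface. World frame = base frame: x ahead of the robot, y to its left, z up, the work surface at z = 0. Lengths are in m, angles in rad, forces in N, time in s.
With the tool pointing down it reaches from about 0.35 to 0.975 m from the base axis. Payload 4.9 kg.
Tool frame: the origin (TCP) lies midway between the tips of the shut fingers; the grasp point (between the pads) lies ctrl.tcp_to_grasp behind it (ctrl.tcp_to_grasp is the distance from the TCP to the grasp point, in m); z points along the fingers, y is the direction in which the jaws open and shut (so a half turn about z gives the same grasp; the last joint's range is limited). The gripper opens to 85 mm and grips with 20 to 120 N. Pads are 22 mm wide; open, the fingers measure 114 mm over their backs; the gripper's body (76 mm by 85 mm) begins 54 mm behind the grasp point. The pads swing forward as they close: fully open they stand 13 mm farther back than shut.
Start: joints at [-1.33, 0.053, 1.613, -0, 1.476, -0.119], TCP at [0.22, -0.585, 0.231] pointing down, gripper open.
Joint ranges: [-3.01, 3.01], [-1.01, 2.22], [0.06, 2.58], [-1.02, 4.17], [0.09, 2.62], [-3.14, 3.14]. Speed limits (rad/s): [2.57, 2.57, 3.14, 3.14, 3.14, 3.14].

## Interface

Orientations are given as a rotation vector (axis times angle).
In Python, from station import ctrl, get_image, calibration, finish_job, models gives the robot as it stands.
- The arm moves only by the shell command python3 -m creep 'ROWS' [FORCE]. ROWS is JSON, a list of rows, each a list of 7 numbers: the opening, from 0 (shut) to 1 (fully open), then the shift along the tool's x, y, z in m, then the turn, a rotation vector about the tool's x, y, z in degrees. A call has 1 to 20 rows; each row shifts and turns the commanded pose from where the row before left it, along the tool's axes as they then stand; what a row does not reach is not made up. A row lasts 1/10 s, in which the tool goes at most 50 mm and 8.59 degrees, less where a joint would pass 70% of its speed; a pose out of reach is approached as far as the arm can. A call with a gripper value outside its range is refused whole. The fingers move at their own pace and stop on an object; FORCE is the grip in N (left out, the last holds). Time passes only in rows, so rows that do not move let the fingers close. It gives the time, the measured TCP pose, the force and the opening at its end, in the units of the state.
- ctrl.get_obs(): the state, without advancing time (a new reading comes with each control period).
- get_image(name): name is "scene" or "top" or "wrist"; returns the picture (400x640x3 uint8, red, green, blue); there is no depth.
- calibration(name): a dict with "mtx" (3x3 intrinsics, pixels), "R" (3x3) and "t" (3): a world point X has camera coordinates R X + t. Camera axes: x right, y down, z forward; pixel columns grow to the right and rows downward; lengths in m; the calibration is good to about 2 mm. A picture is of the moment at which its call begins: read the wrist's pose just before it. calibration takes no time and is no camera call; for the wrist camera it gives the pose at the moment of the call.
- finish_job(): hands the job in, once; it reports no verdict.
Trained networks look in the newest picture that a camera, given by its name, has taken for a name from the list of things; names that differ only in an ending like _2 or _b are one class to them, and where a whole thing is asked for, a point or a joint stands for the part that bears it (a point fixed in the world has none). Each returns a list of dicts, best first, with "conf" (0 to 1); they miss things now and then, are a little off and sometimes report something else, mostly with a low value. They report only what shows in the picture. A call takes as long as a camera call. They do not tell look-alikes from the thing itself.
- models.search_frame(camera, name): "extent" ([left, top, right, bottom] in pixels, round what is visible of it).
The state is a dict: "t": time; "q": joint angles; "dq": joint speeds; "effort": joint torques, N m; "tool_pos": TCP position; "tool_rot": TCP orientation; "contact_force": force on the tool from outside, world axes, zero at the start; "wrist_torque": the same for the moment, N m; "opening": finger opening in m.
Only numpy, scipy, OpenCV 4.12 (cv2) and the standard library are available. Lean on these libraries where they do the work, as an engineer would, in place of code of your own. Each camera call takes 0.05 s, during which the arm holds its last target. There are 200 camera calls.

## Working session

There is one attempt and no reset: what is moved stays moved. The work goes in short steps, Python scripts to look and compute and a shell command to move; the robot and the scene stay as the last step left them, time stands still between calls to the robot, and variables do not carry over. Pictures are saved under pics/ and viewed, about 12 in all and at most 16, crops included, and the job is handed in when it is done.

```bash
ls; mkdir -p pics; python3 - <<'E'
from station import ctrl,get_image,calibration,models
import cv2,numpy as np
for c in("top","scene"):
    im=get_image(c); cv2.imwrite(f"pics/{c}0.png",im[:,:,::-1])
    k=calibration(c); print(c,np.round(k["mtx"],1).tolist(),np.round(k["R"],3).tolist(),np.round(k["t"],3).tolist())
for n in["knife_mid","coarse_mid","fine_mid","ring_mid","head","stand","boning_knife","spoon","cup"]:
    for c in("top","scene"):
        print(n,c,[(np.round(d["extent"]).astype(int).tolist(),round(d["conf"],2)) for d in models.search_frame(c,n)][:4])
o=ctrl.get_obs(); print(o, ctrl.tcp_to_grasp)
E
```

```text
pics
top [[518.8, 0.0, 317.0], [0.0, 518.8, 202.1], [0.0, 0.0, 1.0]] [[0.022, -1.0, 0.019], [-0.987, -0.025, -0.159], [0.159, -0.015, -0.987]] [-0.021, 0.529, 1.173]
scene [[440.9, 0.0, 325.3], [0.0, 440.9, 200.5], [0.0, 0.0, 1.0]] [[-0.753, 0.659, -0.0], [0.49, 0.56, -0.668], [-0.44, -0.503, -0.744]] [0.415, -0.21, 1.243]
knife_mid top [([212, 216, 234, 235], 0.57)]
knife_mid scene [([412, 256, 433, 276], 0.65)]
coarse_mid top [([265, 217, 287, 242], 0.6)]
coarse_mid scene [([366, 218, 391, 237], 0.85)]
fine_mid top [([411, 227, 430, 249], 0.87), ([410, 267, 428, 288], 0.83)]
fine_mid scene [([314, 129, 327, 141], 0.77), ([280, 142, 297, 159], 0.73)]
ring_mid top [([341, 214, 371, 247], 0.97), ([356, 265, 384, 294], 0.93)]
ring_mid scene [([310, 170, 338, 197], 0.89), ([340, 141, 361, 167], 0.83)]
head top [([230, 131, 259, 177], 0.73), ([370, 153, 417, 194], 0.17)]
head scene [([317, 275, 366, 328], 0.65)]
stand top [([371, 150, 419, 194], 0.62)]
stand scene [([229, 175, 275, 211], 0.76)]
boning_knife top [([453, 134, 470, 236], 0.84)]
boning_knife scene [([181, 127, 263, 177], 0.83)]
spoon top [([154, 120, 182, 209], 0.91)]
spoon scene [([381, 327, 474, 398], 0.95)]
cup top [([295, 113, 324, 150], 0.96)]
cup scene [([257, 239, 296, 279], 0.6)]
{'t': 1.0, 'q': array([-1.33001288e+00,  5.26965695e-02,  1.61287683e+00,  7.62629114e-06,
        1.47596325e+00, -1.19006610e-01]), 'dq': array([ 1.96736706e-03,  4.90336404e-04,  7.71062897e-04, -1.98397077e-04,
       -3.66430957e-04, -7.36716740e-05]), 'effort': array([-7.30168376e-04, -3.93701863e+01, -3.70471859e+01, -4.04397224e-04,
        4.70408504e-04, -9.94618404e-06]), 'tool_pos': array([ 0.22004751, -0.58498389,  0.23131956]), 'tool_rot': array([3.09084080e+00, 5.62102508e-01, 1.72562593e-05]), 'contact_force': array([-0.32796941,  0.0935091 , -0.39104769]), 'wrist_torque': array([-0.01592011, -0.00841031, -0.02408407]), 'opening': 0.0852862183786403} 0.0187
```

View top.

```bash
python3 - <<'E'
import cv2
im=cv2.imread("pics/top0.png"); cv2.imwrite("pics/top0c.png",cv2.resize(im[100:310,140:490],None,fx=2.28,fy=2.28,interpolation=cv2.INTER_CUBIC))
E
```

```text
(no output)
```

View pics/top0c.png

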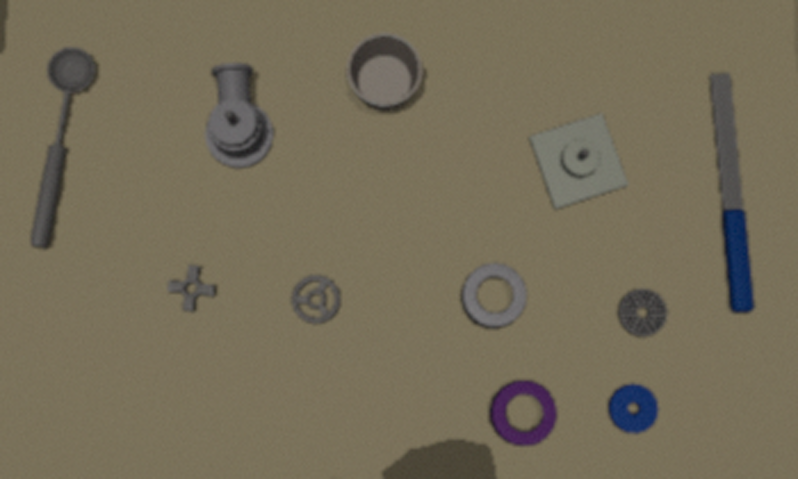

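View pics/scene0.png

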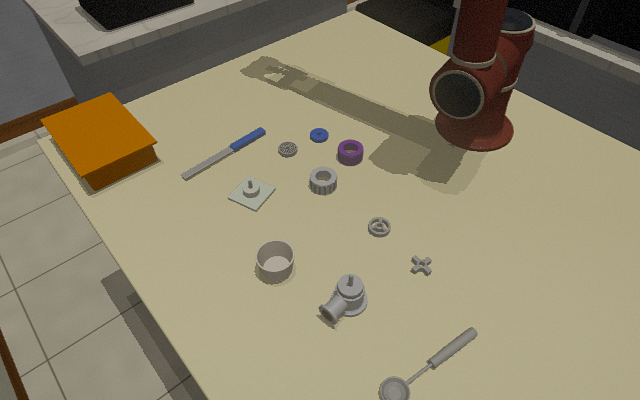

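```bash
cat > h.py <<'E'
import numpy as np,cv2
from station import ctrl,get_image,calibration,models
from scipy.spatial.transform import Rotation as Ro
def ray(k,uv,z):
    d=k["R"].T@np.linalg.inv(k["mtx"])@[uv[0],uv[1],1]; c=-k["R"].T@k["t"]
    return (c+d*(z-c[2])/d[2])[:2]
def proj(k,X):
    p=k["mtx"]@(k["R"]@np.asarray(X,float)+k["t"]); return p[:2]/p[2]
def pose():
    o=ctrl.get_obs(); R=Ro.from_rotvec(o["tool_rot"]).as_matrix(); return o,R
def snap(name,cam="wrist"):
    k=calibration(cam); im=get_image(cam)[:,:,::-1].copy(); cv2.imwrite(f"pics/{name}.png",im); return k,im
E
python3 - <<'E'
from h import *
kt,ks=calibration("top"),calibration("scene")
mid=lambda e:((e[0]+e[2])/2,(e[1]+e[3])/2)
for n,z,t,s in[("knife",.007,(212,216,234,235),(412,256,433,276)),("coarse",.006,(265,217,287,242),(366,218,391,237)),("ring",.017,(341,214,371,247),(310,170,338,197)),("fine",.006,(411,227,430,249),(280,142,297,159)),("blue",.006,(410,267,428,288),(314,129,327,141)),("purple",.017,(356,265,384,294),(340,141,361,167)),("cup",.025,(295,113,324,150),(257,239,296,279))]:
    print(n,ray(kt,mid(t),z).round(4),ray(ks,mid(s),z).round(4))
# from the view: pin tips and mouths (top crop px/2.28+offset)
f=lambda u,v:(u/2.28+140,v/2.28+100)
print("headpin top",ray(kt,f(232,116),.09).round(4),"mouth",ray(kt,f(232,122),.06),"scene pin",ray(ks,(350,277),.09))
print("stand pin",ray(kt,f(583,154),.047),ray(ks,(250.5,181),.047))
o,R=pose();print(R.round(3)); kw=calibration("wrist");print("wristcam in tool",(R.T@(-kw["R"].T@kw["t"]-o["tool_pos"])).round(4),(R.T@kw["R"].T).round(3),kw["mtx"].round(0))
E
```

```text
knife [0.4729 0.2136] [0.4713 0.2161]
coarse [0.4664 0.087 ] [0.4661 0.0833]
ring [ 0.4674 -0.1035] [ 0.4748 -0.0933]
fine [ 0.4543 -0.2594] [ 0.4585 -0.2547]
blue [ 0.3605 -0.2549] [ 0.3534 -0.2471]
purple [ 0.353  -0.1374] [ 0.3534 -0.1282]
cup [0.7054 0.0128] [0.6967 0.0118]
headpin top [0.6356 0.1659] mouth [0.63710084 0.16970432] scene pin [0.64209238 0.17141292]
stand pin [ 0.61602392 -0.19326248] [ 0.61797686 -0.19077187]
[[ 0.936  0.352  0.   ]
 [ 0.352 -0.936 -0.   ]
 [ 0.     0.    -1.   ]]
wristcam in tool [ 0.0738  0.     -0.1412] [[-0.    -0.956 -0.293]
 [ 1.    -0.    -0.   ]
 [-0.    -0.293  0.956]] [[292.   0. 317.]
 [  0. 292. 198.]
 [  0.   0.   1.]]
```

```bash
python3 -m creep '[[1,0,0,0,0,0,6.87],[1,0,0,0,0,0,6.87],[1,0,0,0,0,0,6.87],[1,0.0236,-0.0328,0,0,0,0],[1,0.0236,-0.0328,0,0,0,0],[1,0.0236,-0.0328,0,0,0,0],[1,0.0236,-0.0328,0,0,0,0],[1,0.0236,-0.0328,0,0,0,0],[1,0.0236,-0.0328,0,0,0,0],[1,0.0236,-0.0328,0,0,0,0],[1,0.0236,-0.0328,0.03,0,0,0],[1,0.0236,-0.0328,0.03,0,0,0],[1,0.0236,-0.0328,0.04,0,0,0],[1,0,0,0,0,0,0],[1,0,0,0,0,0,0]]' 30
cat > look.py <<'E'
import sys
from h import *
name,thing,z=sys.argv[1],sys.argv[2],float(sys.argv[3])
o,R=pose(); k,im=snap(name)
print("tcp",o["tool_pos"].round(4),"t",round(o["t"],2))
for d in models.search_frame("wrist",thing)[:3]:
    e=d["extent"]; uv=((e[0]+e[2])/2,(e[1]+e[3])/2); p=ray(k,uv,z); w=np.r_[p,z]
    print(np.round(e,1),round(d["conf"],2),"world",p.round(4),"tool",(R.T@(w-o["tool_pos"])).round(4))
E
python3 look.py w1 fine_mid 0.006
```

```text
t: 2.5
tool_pos: [0.4527, -0.2604, 0.1356]
tool_rot: [-3.141, -0.003, 0.003]
contact_force: [-0.4, 0.0, 0.5]
opening: 0.0858
tcp [ 0.4527 -0.2604  0.1356] t 2.5
[290.  158.7 346.7 211.6] 0.8 world [ 0.4566 -0.2623] tool [0.0041 0.002  0.1296]
[282.7 254.4 331.1 297.4] 0.76 world [ 0.3577 -0.2505] tool [-0.0947 -0.01    0.1298]
```

View pics/w1.png

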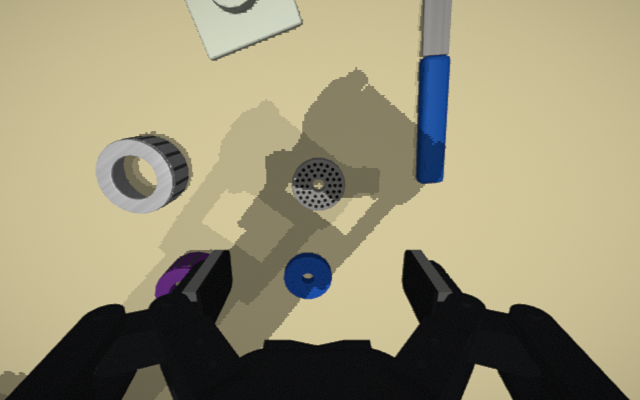

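```bash
python3 -m creep '[[0.8,0.0,0.005,0.03,0,0,0],[0.8,0,0,0.04,0,0,0],[0.8,0,0,0.03,0,0,0],[0.8,0,0,0.02,0,0,0],[0.8,0,0,0.008,0,0,0],[0.8,0,0,0,0,0,0],[0.8,0,0,0,0,0,0]]' 25; python3 look.py w2 fine_mid 0.006;  python3 -m creep '[[0.4,0,0,0,0,0,0],[0.4,0,0,0,0,0,0],[0.4,0,0,0,0,0,0],[0.4,0,0,0,0,0,0],[0.4,0,0,0,0,0,0],[0.4,0,0,0,0,0,0]]' 25;python3 look.py w3 fine_mid 0.006
```

```text
t: 3.3
tool_pos: [0.4539, -0.2678, 0.0104]
tool_rot: [3.14, -0.001, 0.004]
contact_force: [0.4, 0.5, 0.2]
opening: 0.0681
tcp [ 0.4539 -0.2678  0.0104] t 3.3
[256.2 197.6 354.7 286.1] 0.56 world [ 0.4584 -0.2621] tool [ 0.0044 -0.0058  0.0044]
t: 4.0
tool_pos: [0.4545, -0.2667, 0.0111]
tool_rot: [3.141, 0.0, 0.004]
contact_force: [-1.1, 3.4, 10.5]
opening: 0.0348
tcp [ 0.4545 -0.2667  0.0111] t 4.0
[259.8 196.2 354.8 286. ] 0.87 world [ 0.459  -0.2619] tool [ 0.0045 -0.0048  0.0052]
```

View pics/w3.png

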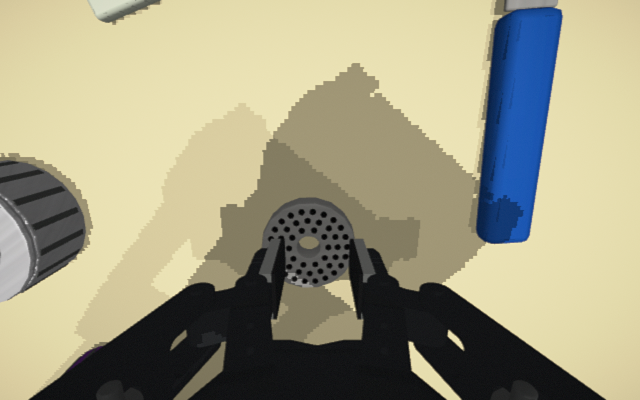

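```bash
python3 -m creep '[[0.8,0,0,-0.004,0,0,0],[0.8,0,0,-0.004,0,0,0],[0.8,0,0,0,0,0,0],[0.8,0,0,0,0,0,0],[0.8,0.0045,-0.005,0,0,0,0],[0.8,0,0,0.006,0,0,0],[0.8,0,0,0.006,0,0,0],[0.8,0,0,0.006,0,0,0],[0.8,0,0,0,0,0,0],[0.8,0,0,0,0,0,0]]' 25; python3 look.py w4 fine_mid 0.006
```

```text
t: 5.1
tool_pos: [0.4571, -0.2611, -0.002]
tool_rot: [-3.141, 0.0, 0.001]
contact_force: [-0.1, 0.2, -0.5]
opening: 0.0682
tcp [ 0.4571 -0.2611 -0.002 ] t 5.1
[266.5 210.5 372.4 304.7] 0.9 world [ 0.4586 -0.2629] tool [ 0.0016  0.0018 -0.008 ]
[  2.2 171.5  76.5 317.2] 0.58 world [ 0.466  -0.1226] tool [ 0.009  -0.1385 -0.0079]
```

```bash
python3 -c "
from h import *;print(ctrl.get_obs()['q'].round(2))"; python3 -m creep '[[0.8,0.001,0,-0.002,0,0,0],[0.8,0,0,0,0,0,8.5],[0.8,0,0,0,0,0,8.5],[0.8,0,0,0,0,0,8.5],[0.8,0,0,0,0,0,8.5],[0.8,0,0,0,0,0,8.5],[0.8,0,0,0,0,0,8.5],[0.8,0,0,0,0,0,8.5],[0.8,0,0,0,0,0,8.5],[0.8,0,0,0,0,0,8.5],[0.8,0,0,0,0,0,8.5],[0.8,0,0,0,0,0,5],[0.5,0,0,0,0,0,0],[0.5,0,0,0,0,0,0],[0.5,0,0,0,0,0,0],[0.5,0,0,0,0,0,0],[0.5,0,0,0,0,0,0]]' 25; python3 -c "
from h import *;print(ctrl.get_obs()['q'].round(2))"
```

```text
[-0.66  0.09  2.   -0.    1.05  0.91]
t: 6.9
tool_pos: [0.4586, -0.2616, 0.0014]
tool_rot: [2.223, -2.22, 0.0]
contact_force: [-2.2, 1.6, 5.9]
opening: 0.05
[-0.66  0.09  1.99 -0.    1.06  2.48]
```

```bash
python3 -m creep '[[0.75,0,0,-0.001,0,0,0],[0.75,0,0,0,0,0,0],[0.75,0,0,0,0,0,-8.5],[0.75,0,0,0,0,0,-8.5],[0.75,0,0,0,0,0,-8.5],[0.75,0,0,0,0,0,-8.5],[0.75,0,0,0,0,0,-8.5],[0.75,0,0,0,0,0,-8.5],[0.75,0,0,0,0,0,-8.5],[0.75,0,0,0,0,0,-8.5],[0.75,0,0,0,0,0,-8.5],[0.75,0,0,0,0,0,-8.5],[0.75,0,0,0,0,0,-5],[0.4,0,0,0,0,0,0],[0.4,0,0,0,0,0,0],[0.4,0,0,0,0,0,0],[0.4,0,0,0,0,0,0],[0.4,0,0,0,0,0,0]]' 40; python3 look.py w5 fine_mid 0.006;python3 -m creep '[[0.4,0,0,-0.03,0,0,0],[0.4,0,0,-0.04,0,0,0],[0.4,0,0,-0.04,0,0,0],[0.4,0,0,0,0,0,0],[0.4,0,0,0,0,0,0]]' 40; python3 look.py w6 fine_mid 0.11
```

```text
t: 8.7
tool_pos: [0.4586, -0.2614, 0.0017]
tool_rot: [3.141, -0.001, 0.001]
contact_force: [0.2, -0.2, 1.7]
opening: 0.0488
tcp [ 0.4586 -0.2614  0.0017] t 8.7
[266.6 211.1 367.1 304.7] 0.89 world [ 0.458  -0.2619] tool [-0.0006  0.0005 -0.0043]
[  1.7 175.   85.5 319.6] 0.57 world [ 0.4642 -0.1209] tool [ 0.0056 -0.1405 -0.0044]
t: 9.3
tool_pos: [0.4586, -0.2615, 0.1121]
tool_rot: [3.141, 0.0, 0.002]
contact_force: [0.2, -0.0, -1.6]
opening: 0.0485
tcp [ 0.4586 -0.2615  0.1121] t 9.3
[263.9 208.3 368.1 306.3] 0.77 world [ 0.4549 -0.2615] tool [-0.0037 -0.      0.0021]
[280.9 294.9 328.7 318.7] 0.77 world [ 0.423 -0.255] tool [-0.0356 -0.0065  0.0021]
```

View pics/w6.png

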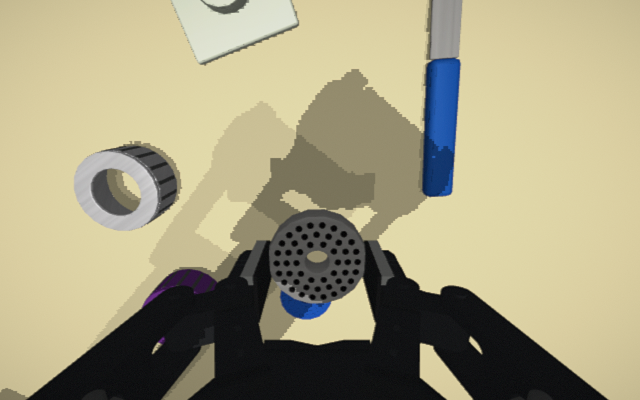

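```bash
python3 -m creep '[[0.4,0.027,-0.023,0,0,0,0],[0.4,0.027,-0.023,0,0,0,0],[0.4,0.027,-0.023,0,0,0,0],[0.4,0,0,0,0,0,0],[0.4,0,0,0,0,0,0],[0.4,0,0,0,0,0,0]]' 40; python3 look.py w7 stand 0.008; python3 - <<'E'
import cv2
im=cv2.imread("pics/w7.png")[0:210,210:430];cv2.imwrite("pics/w7c.png",cv2.resize(im,None,fx=2.8,fy=2.8,interpolation=cv2.INTER_CUBIC))
E
```

```text
t: 10.0
tool_pos: [0.538, -0.1923, 0.1098]
tool_rot: [-3.14, 0.001, 0.005]
contact_force: [-0.6, -0.3, -1.6]
opening: 0.0482
tcp [ 0.538  -0.1923  0.1098] t 10.0
[251.3  26.1 381.9 163.8] 0.56 world [ 0.6219 -0.1925] tool [0.0843 0.0003 0.1015]
```

View pics/w7c.png

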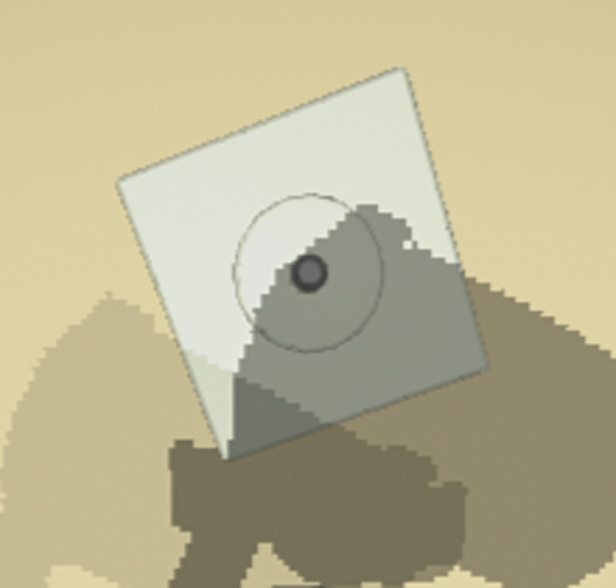

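```bash
python3 - <<'E'
from h import *
k=calibration("wrist");o,R=pose();print(o["tool_pos"].round(4))
g=lambda u,v:((u+.5)/2.8-.5+210,(v+.5)/2.8-.5)
print("pin",ray(k,g(309.5,272.5),.047),"plinth",ray(k,g(308,273),.025),"foot",np.mean([ray(k,g(*c),.008) for c in[(403,67),(119,183),(226,459),(488,368)]],0))
E
```

```text
[ 0.5383 -0.1928  0.1107]
pin [ 0.61950412 -0.19557067] plinth [ 0.62015181 -0.19542055] foot [ 0.61961126 -0.19585017]
```

```bash
python3 -m creep '[[0.4,0.027,0.0008,0,0,0,0],[0.4,0.027,0.0008,0.01,0,0,0],[0.4,0.0272,0.0009,0.02,0,0,0],[0.4,0,0,0.02,0,0,0],[0.4,0,0,0,0,0,0],[0.4,0,0,0,0,0,0],[0.4,0,0,0,0,0,0]]' 40
```

```text
t: 10.8
tool_pos: [0.6207, -0.1955, 0.0629]
tool_rot: [3.141, -0.001, 0.003]
contact_force: [0.9, -0.8, -1.1]
opening: 0.0481
```

```bash
python3 -m creep '[[0.4,-0.001,0,0.006,0,0,0],[0.4,0,0,0.006,0,0,0],[0.4,0,0,0.006,0,0,0],[0.4,0,0,0.006,0,0,0],[0.4,0,0,0.005,0,0,0],[0.4,0,0,0.005,0,0,0],[0.4,0,0,0,0,0,0],[0.4,0,0,0,0,0,0]]' 40
```

```text
t: 11.6
tool_pos: [0.6196, -0.1948, 0.0274]
tool_rot: [-3.142, -0.0, 0.0]
contact_force: [-0.4, -0.5, -0.7]
opening: 0.0484
```

```bash
python3 -m creep '[[0.4,0,0,0.001,0,0,0],[0.8,0,0,0,0,0,0],[0.8,0,0,0,0,0,0],[0.8,0,0,0,0,0,0],[0.8,0,0,0,0,0,0],[0.8,0,0,-0.03,0,0,0],[0.8,0,0,-0.04,0,0,0],[0.8,-0.04,0,-0.03,0,0,0],[0.8,-0.03,0,0,0,0,0],[0.8,0,0,0,0,0,0],[0.8,0,0,0,0,0,0]]' 40; python3 look.py w8 fine_mid 0.031; python3 - <<'E'
import cv2
im=cv2.imread("pics/w8.png")[0:230,210:430];cv2.imwrite("pics/w8c.png",cv2.resize(im,None,fx=2.5,fy=2.5,interpolation=cv2.INTER_CUBIC))
E
```

```text
t: 12.7
tool_pos: [0.5494, -0.1948, 0.1265]
tool_rot: [3.142, -0.001, 0.001]
contact_force: [-0.0, 0.5, 0.2]
opening: 0.0682
tcp [ 0.5494 -0.1948  0.1265] t 12.7
[353.8 335.9 384.3 350.5] 0.79 world [ 0.3995 -0.2474] tool [-0.1499  0.0526  0.0955]
[282.1  79.  351.9 148.6] 0.75 world [ 0.6196 -0.1955] tool [0.0702 0.0007 0.0956]
```

View pics/w8c.png

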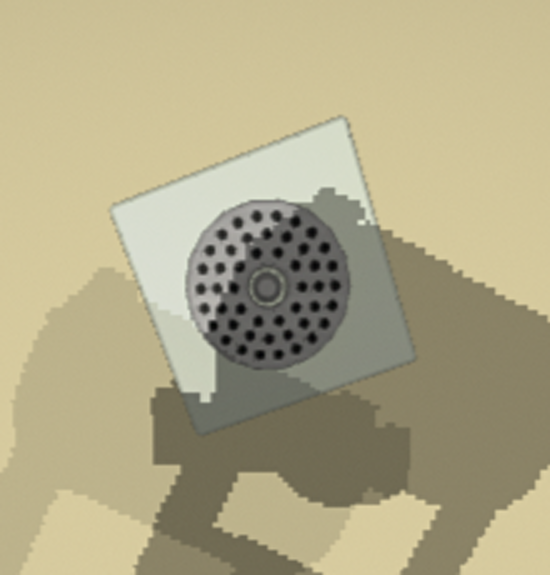

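```bash
python3 -m creep '[[0.8,-0.0116,-0.0342,0,0,0,0],[0.8,-0.0116,-0.0342,0,0,0,0],[0.8,-0.0116,-0.0342,0,0,0,0],[0.8,-0.0116,-0.0342,0,0,0,0],[0.8,-0.0116,-0.0342,0,0,0,0],[0.8,-0.0116,-0.0342,0,0,0,0],[0.8,-0.0116,-0.0342,0,0,0,0],[0.8,-0.0116,-0.0342,0,0,0,0],[0.8,-0.0116,-0.0342,0,0,0,0],[0.8,-0.0116,-0.0342,0,0,0,0],[0.8,-0.0116,-0.0342,0,0,0,0],[0.8,-0.0116,-0.0342,0,0,0,0],[0.8,0,0,0,0,0,0],[0.8,0,0,0,0,0,0],[0.8,0,0,0,0,0,0]]' 40; python3 look.py w9 knife_mid 0.014; python3 - <<'E'
import cv2
im=cv2.imread("pics/w9.png")[0:400,100:560];cv2.imwrite("pics/w9c.png",cv2.resize(im,None,fx=1.5,fy=1.5,interpolation=cv2.INTER_CUBIC))
E
```

```text
t: 14.3
tool_pos: [0.4108, 0.2151, 0.1264]
tool_rot: [3.141, -0.001, -0.0]
contact_force: [0.3, -0.0, 0.7]
opening: 0.0686
tcp [0.4108 0.2151 0.1264] t 14.3
[290.7  94.2 347.  156. ] 0.68 world [0.4716 0.2128] tool [0.0607 0.0022 0.1124]
```

View pics/w9c.png

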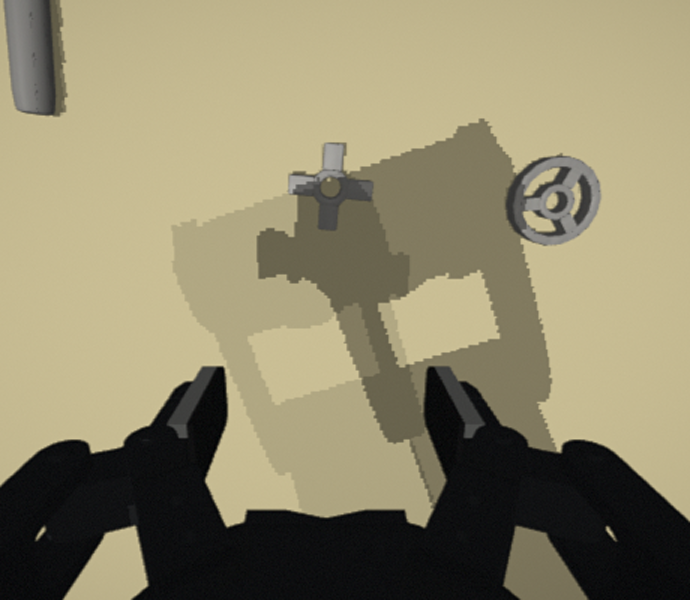

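```bash
python3 -m creep '[[0.8,0.03,0.0015,0,0,0,0],[0.8,0.0312,0.0014,0,0,0,0],[0.8,0,0,0.01,0,0,-8.5],[0.8,0,0,0.01,0,0,-8.5],[0.8,0,0,0.01,0,0,-8.5],[0.8,0,0,0.01,0,0,-8.5],[0.8,0,0,0.01,0,0,-8.5],[0.8,0,0,0.01,0,0,-8.5],[0.8,0,0,0.01,0,0,-8.5],[0.8,0,0,0.01,0,0,-8.5],[0.8,0,0,0.01,0,0,-8.5],[0.8,0,0,0.01,0,0,-8.5],[0.8,0,0,0.01,0,0,-1],[0.8,0,0,0.005,0,0,0],[0.8,0,0,0,0,0,0],[0.8,0,0,0,0,0,0]]' 25; python3 look.py w10 knife_mid 0.014
```

```text
t: 16.0
tool_pos: [0.4718, 0.2125, 0.0117]
tool_rot: [2.299, 2.141, 0.0]
contact_force: [0.3, -0.3, 0.4]
opening: 0.0685
tcp [0.4718 0.2125 0.0117] t 16.0
[274.9 205.9 363.5 294.6] 0.77 world [0.4725 0.2157] tool [ 0.0032  0.0004 -0.0023]
```

```bash
python3 -m creep '[[0.8,0,0,0.006,0,0,0],[0.8,0,0,0.0035,0,0,0],[0.8,0,0,0,0,0,0],[0.4,0,0,0,0,0,0],[0.4,0,0,0,0,0,0],[0.4,0,0,0,0,0,0],[0.4,0,0,0,0,0,0],[0.4,0,0,0,0,0,0]]' 25; python3 -m creep '[[0.8,0,0,-0.001,0,0,0],[0.8,0,0,0,0,0,0],[0.8,0,0,0,0,0,0],[0.8,0,0,0,0,0,8.5],[0.8,0,0,0,0,0,8.5],[0.8,0,0,0,0,0,8.5],[0.8,0,0,0,0,0,8.5],[0.8,0,0,0,0,0,8.5],[0.8,0,0,0,0,0,8.5],[0.8,0,0,0,0,0,8.5],[0.8,0,0,0,0,0,8.5],[0.8,0,0,0,0,0,8.5],[0.8,0,0,0,0,0,8.5],[0.8,0,0,0,0,0,5],[0.8,0,0,0,0,0,0]]' 25;  python3 -m creep '[[0.4,0,0,0,0,0,0],[0.4,0,0,0,0,0,0],[0.4,0,0,0,0,0,0],[0.4,0,0,0,0,0,0],[0.4,0,0,0,0,0,0],[0.4,0,0,0,0,0,0]]' 40; python3 look.py w11 knife_mid 0.014
```

```text
t: 16.9
tool_pos: [0.4718, 0.2128, 0.0022]
tool_rot: [2.297, 2.142, 0.001]
contact_force: [0.0, 1.0, 0.6]
opening: 0.047
t: 18.4
tool_pos: [0.4715, 0.2126, 0.0029]
tool_rot: [3.14, -0.109, -0.0]
contact_force: [0.4, 0.3, -0.7]
opening: 0.0687
t: 19.0
tool_pos: [0.4719, 0.2128, 0.0034]
tool_rot: [-3.139, 0.109, -0.001]
contact_force: [-0.3, -0.1, 3.4]
opening: 0.0464
tcp [0.4719 0.2128 0.0034] t 19.0
[272.3 208.  361.9 304.4] 0.7 world [0.4756 0.2119] tool [ 0.0038  0.0006 -0.0106]
```

```bash
python3 -m creep '[[0.4,0,0,-0.04,0,0,0],[0.4,0,0,-0.04,0,0,0],[0.4,0,0,-0.04,0,0,-4],[0.4,0.025,0.0115,-0.036,0,0,0],[0.4,0.025,0.0115,0,0,0,0],[0.4,0.025,0.0115,0,0,0,0],[0.4,0.025,0.0115,0,0,0,0],[0.4,0,0,0,0,0,0],[0.4,0,0,0,0,0,0],[0.4,0,0,0,0,0,0]]' 40; python3 look.py w12 head 0.06;python3 - <<'E'
import cv2
im=cv2.imread("pics/w12.png")[0:300,210:430];cv2.imwrite("pics/w12c.png",cv2.resize(im,None,fx=2,fy=2,interpolation=cv2.INTER_CUBIC))
E
```

```text
t: 20.1
tool_pos: [0.5704, 0.1669, 0.1581]
tool_rot: [3.141, 0.001, -0.003]
contact_force: [0.9, -0.1, -1.3]
opening: 0.0463
tcp [0.5704 0.1669 0.1581] t 20.1
[276.   26.5 349.2 152.9] 0.57 world [0.6581 0.1697] tool [ 0.0879 -0.0028  0.0979]
```

View pics/w12c.png

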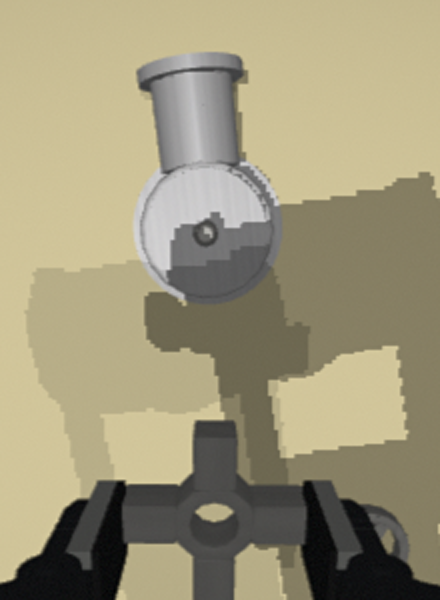

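```bash
python3 - <<'E'
from h import *
k=calibration("wrist");o,R=pose();print(o["tool_pos"].round(4))
im=cv2.imread("pics/w12.png")
g=cv2.cvtColor(im,cv2.COLOR_BGR2GRAY)[105:128,300:326]; print(g[4:20,4:22])
for uv in[(312.3,116.3)]: print("pin",ray(k,uv,.09),ray(k,uv,.06))
E
```

```text
[0.5706 0.1671 0.1586]
[[203 205 205 205 201 204 207 200 149 125 121 116 116 117 116 115 124 130]
 [204 207 207 206 190 180 177 143  95  77  82  95 109 117 118 116 114 122]
 [198 201 203 201 179 138  96  78  71  72  72  70  86 109 118 116 115 123]
 [122 124 124 122  96  80  75  82  90  88  81  74  70  86 110 116 116 124]
 [112 113  97  82  73  70  85 107 134 126 107  89  76  73 107 116 116 124]
 [114 115  94  77  79  75  88 106 164 175 159 125  90  72  88 110 117 117]
 [115 116  93  79  84  87  95 108 165 178 175 150 102  75  85 110 117 118]
 [116 115  86  66  69  88  97 108 158 170 174 174 113  69  69 106 117 119]
 [115 114  83  63  69  93 100 102 105 107 115 161 110  69  73 108 116 119]
 [115 115  96  69  64  82 100 102 100  99 107 154 106  67  76 109 117 118]
 [115 115 114  81  64  74  94  99 101 100  98  93  73  65  86 112 116 118]
 [116 115 116  96  70  65  72  86  91  87  82  70  62  74 108 116 116 118]
 [114 115 116 115  89  67  63  65  68  66  63  62  66  95 114 118 117 118]
 [115 114 118 117 114  95  73  66  63  64  68  85  98 113 117 117 116 116]
 [116 114 116 118 117 115 105 102  92  91 110 115 115 116 117 117 115 116]
 [115 115 114 116 116 116 115 116 116 116 117 118 116 116 117 117 115 116]]
pin [0.63940304 0.16983138] [0.63866766 0.17026018]
```

```bash
python3 -m creep '[[0.4,0.0229,-0.0009,0,0,0,0],[0.4,0.0229,-0.0009,0.01,0,0,0],[0.4,0.0230,-0.0009,0.02,0,0,0],[0.4,0,0,0.02,0,0,0],[0.4,0,0,0.002,0,0,0],[0.4,0,0,0,0,0,0],[0.4,0,0,0,0,0,0]]' 40
```

```text
t: 20.9
tool_pos: [0.6405, 0.1698, 0.1084]
tool_rot: [-3.141, -0.001, -0.003]
contact_force: [1.1, 0.7, -0.4]
opening: 0.046
```

```bash
python3 -m creep '[[0.4,-0.0008,0,0.006,0,0,0],[0.4,0,0,0.006,0,0,0],[0.4,0,0,0.006,0,0,0],[0.4,0,0,0.006,0,0,0],[0.4,0,0,0.006,0,0,0],[0.4,0,0,0.006,0,0,0],[0.4,0,0,0.005,0,0,0],[0.4,0,0,0.003,0,0,0],[0.4,0,0,0,0,0,0],[0.4,0,0,0,0,0,0]]' 40
```

```text
t: 21.9
tool_pos: [0.6397, 0.1694, 0.0634]
tool_rot: [-3.142, -0.0, -0.001]
contact_force: [-1.9, -0.3, 1.7]
opening: 0.0462
```

```bash
python3 -m creep '[[0.8,0,0,0,0,0,0],[0.8,0,0,0,0,0,0],[0.8,0,0,0,0,0,0],[0.8,0,0,0,0,0,0],[0.8,0,0,-0.03,0,0,0],[0.8,0,0,-0.03,0,0,0],[0.8,-0.035,0,-0.03,0,0,0],[0.8,-0.035,0,0,0,0,0],[0.8,0,0,0,0,0,0],[0.8,0,0,0,0,0,0]]' 25; python3 look.py w13 knife_mid 0.074
python3 -m creep '[[0.8,-0.028,0.0138,0,0,0,0],[0.8,-0.028,0.0138,0,0,0,0],[0.8,-0.028,0.0138,0.01,0,0,0],[0.8,-0.028,0.0138,0.01,0,0,0],[0.8,-0.028,0.0138,0.01,0,0,0],[0.8,-0.028,0.0138,0,0,0,0],[0.8,0,0,0,0,0,0],[0.8,0,0,0,0,0,0]]' 25;python3 look.py w14 coarse_mid 0.012;python3 - <<'E'
import cv2,numpy as np
a=cv2.imread("pics/w13.png")[0:250,200:440];b=cv2.imread("pics/w14.png")[0:250,200:440]
cv2.imwrite("pics/w1314.png",cv2.resize(np.hstack([a,b]),None,fx=1.66,fy=1.66,interpolation=cv2.INTER_CUBIC))
E
```

```text
t: 22.9
tool_pos: [0.5692, 0.1694, 0.1529]
tool_rot: [3.142, 0.001, 0.001]
contact_force: [0.7, 0.1, -0.6]
opening: 0.0686
tcp [0.5692 0.1694 0.1529] t 22.9
[285.9  79.  350.4 149.5] 0.93 world [0.6394 0.168 ] tool [0.0701 0.0014 0.079 ]
t: 23.8
tool_pos: [0.4025, 0.0864, 0.1235]
tool_rot: [-3.141, 0.001, -0.002]
contact_force: [0.4, 0.4, 1.5]
opening: 0.0682
tcp [0.4025 0.0864 0.1235] t 23.8
[294.4  94.8 352.8 155.2] 0.58 world [0.4635 0.0801] tool [0.0609 0.0062 0.1116]
```

View pics/w1314.png

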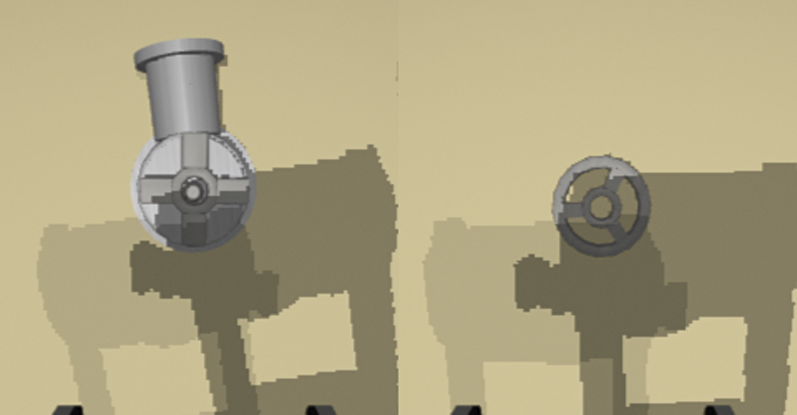

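```bash
python3 -m creep '[[0.8,0.03,0.0028,0,0,0,0],[0.8,0.0315,0.0028,0,0,0,0],[0.8,0,0,0.01,0,0,-8.5],[0.8,0,0,0.01,0,0,-8.5],[0.8,0,0,0.01,0,0,-8.5],[0.8,0,0,0.01,0,0,-8.5],[0.8,0,0,0.01,0,0,-8.5],[0.8,0,0,0.01,0,0,-8.5],[0.8,0,0,0.01,0,0,-8.5],[0.8,0,0,0.01,0,0,-8.5],[0.8,0,0,0.01,0,0,-8.5],[0.8,0,0,0.01,0,0,-8.5],[0.8,0,0,0.01,0,0,-5],[0.8,0,0,0.006,0,0,0],[0.8,0,0,0.004,0,0,0],[0.8,0,0,0,0,0,0],[0.8,0,0,0,0,0,0]]' 25;  python3 -m creep '[[0.4,0,0,0,0,0,0],[0.4,0,0,0,0,0,0],[0.4,0,0,0,0,0,0],[0.4,0,0,0,0,0,0],[0.4,0,0,0,0,0,0]]' 25
```

```text
t: 25.6
tool_pos: [0.4636, 0.0811, 0.0033]
tool_rot: [2.222, 2.221, 0.001]
contact_force: [-0.6, 0.5, 0.3]
opening: 0.0684
t: 26.1
tool_pos: [0.4637, 0.081, 0.004]
tool_rot: [2.221, 2.221, 0.001]
contact_force: [-1.8, -0.2, 6.3]
opening: 0.0496
```

```bash
python3 -m creep '[[0.8,0,0,0,0,0,0],[0.8,0,0,0,0,0,0],[0.8,0,0,0,0,0,0],[0.8,0,0,0,0,0,8.5],[0.8,0,0,0,0,0,8.5],[0.8,0,0,0,0,0,8.5],[0.8,0,0,0,0,0,8.5],[0.8,0,0,0,0,0,8.5],[0.8,0,0,0,0,0,8.5],[0.8,0,0,0,0,0,8.5],[0.8,0,0,0,0,0,8.5],[0.8,0,0,0,0,0,8.5],[0.8,0,0,0,0,0,8.5],[0.8,0,0,0,0,0,5],[0.8,0,0,0,0,0,0]]' 25;  python3 -m creep '[[0.4,0,0,0,0,0,0],[0.4,0,0,0,0,0,0],[0.4,0,0,0,0,0,0],[0.4,0,0,0,0,0,0],[0.4,0,0,0,0,0,0],[0.4,0,0,0,0,0,0]]' 40
```

```text
t: 27.6
tool_pos: [0.4629, 0.081, 0.0028]
tool_rot: [-3.142, -0.0, 0.0]
contact_force: [1.0, 0.6, -0.2]
opening: 0.0687
t: 28.2
tool_pos: [0.4633, 0.081, 0.0035]
tool_rot: [3.142, 0.001, 0.0]
contact_force: [-1.8, 0.3, 6.4]
opening: 0.0485
```

```bash
python3 -m creep '[[0.4,0,0,-0.03,0,0,0],[0.4,0,0,-0.04,0,0,0],[0.4,0,0,-0.04,0,0,0],[0.4,0.0296,-0.0148,-0.03,0,0,0],[0.4,0.0296,-0.0148,0,0,0,0],[0.4,0.0296,-0.0148,0,0,0,0],[0.4,0.0296,-0.0148,0,0,0,0],[0.4,0.0296,-0.0148,0,0,0,0],[0.4,0.0283,-0.0147,0,0,0,0],[0.4,0,0,0.02,0,0,0],[0.4,0,0,0.015,0,0,0],[0.4,0,0,0,0,0,0],[0.4,0,0,0,0,0,0],[0.4,0,0,0,0,0,0]]' 40
```

```text
t: 29.6
tool_pos: [0.6394, 0.1695, 0.1088]
tool_rot: [-3.141, 0.0, -0.002]
contact_force: [-0.4, 0.4, -0.4]
opening: 0.0482
```

```bash
python3 -m creep '[[0.4,0,0,0.006,0,0,0],[0.4,0,0,0.006,0,0,0],[0.4,0,0,0.006,0,0,0],[0.4,0,0,0.005,0,0,0],[0.4,0,0,0.005,0,0,0],[0.4,0,0,0.003,0,0,0],[0.4,0,0,0,0,0,0],[0.4,0,0,0,0,0,0]]' 40
```

```text
t: 30.4
tool_pos: [0.6395, 0.1697, 0.0776]
tool_rot: [3.142, 0.0, 0.0]
contact_force: [-2.4, -0.6, 3.6]
opening: 0.0484
```

```bash
python3 -m creep '[[0.8,0,0,0,0,0,0],[0.8,0,0,0,0,0,0],[0.8,0,0,0,0,0,0],[0.8,0,0,0,0,0,0],[0.8,0,0,-0.03,0,0,0],[0.8,0,0,-0.03,0,0,0],[0.8,-0.035,0,-0.02,0,0,0],[0.8,-0.035,0,0,0,0,0],[0.8,0,0,0,0,0,0],[0.8,0,0,0,0,0,0]]' 25; python3 look.py w15 coarse_mid 0.086
python3 -m creep '[[1,-0.0188,0.03,0,0,0,0],[1,-0.0188,0.03,0,0,0,0],[1,-0.0188,0.03,0,0,0,0],[1,-0.0188,0.03,0,0,0,0],[1,-0.0188,0.03,0,0,0,0],[1,-0.0188,0.03,0,0,0,0],[1,-0.0188,0.03,0,0,0,0],[1,-0.0188,0.03,0,0,0,0],[1,-0.0188,0.03,0,0,0,0],[1,0,0,0,0,0,0],[1,0,0,0,0,0,0],[1,0,0,0,0,0,0]]' 25;python3 look.py w16 ring_mid 0.034;python3 - <<'E'
import cv2,numpy as np
a=cv2.imread("pics/w15.png")[0:250,200:440];b=cv2.imread("pics/w16.png")[0:250,200:440]
cv2.imwrite("pics/w1516.png",cv2.resize(np.hstack([a,b]),None,fx=1.66,fy=1.66,interpolation=cv2.INTER_CUBIC))
E
```

```text
t: 31.4
tool_pos: [0.5689, 0.1697, 0.1569]
tool_rot: [3.142, 0.001, 0.001]
contact_force: [-0.5, -0.6, -0.1]
opening: 0.0681
tcp [0.5689 0.1697 0.1569] t 31.4
[281.5  78.4 354.2 149.7] 0.82 world [0.6393 0.1686] tool [0.0704 0.0012 0.071 ]
t: 32.7
tool_pos: [0.4009, -0.1001, 0.1573]
tool_rot: [-3.141, -0.001, -0.0]
contact_force: [-0.1, 0.2, -0.2]
opening: 0.0857
tcp [ 0.4009 -0.1001  0.1573] t 32.7
[318.3 199.  382.9 268.1] 0.96 world [ 0.3576 -0.1338] tool [-0.0433  0.0337  0.1232]
```

View pics/w1516.png

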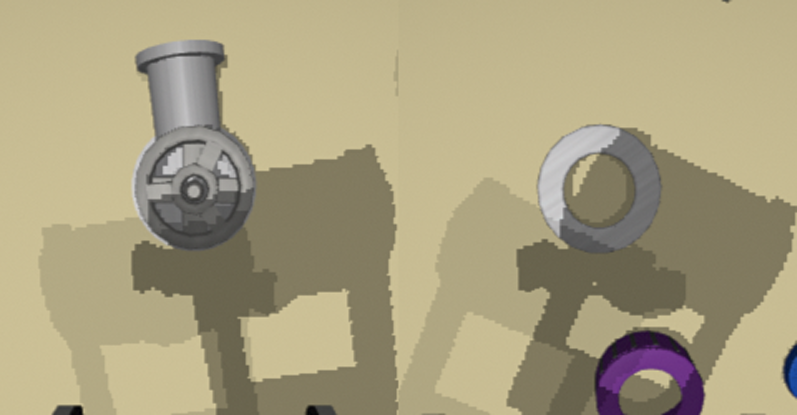

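```bash
python3 - <<'E'
from h import *
k=calibration("wrist");o,R=pose();print(o["tool_pos"].round(4),ray(k,(321.1,113.3),.034).round(4))
E
```

```text
[ 0.4008 -0.0997  0.1571] [ 0.4709 -0.1038]
```

```bash
python3 -m creep '[[1,0.035,0.002,0,0,0,0],[1,0.0351,0.0021,0,0,0,0],[1,0,0,0.04,0,0,0],[1,0,0,0.04,0,0,0],[1,0,0,0.03,0,0,0],[1,0,0,0.02,0,0,0],[1,0,0,0.012,0,0,0],[1,0,0,0,0,0,0],[1,0,0,0,0,0,0]]' 30; python3 -m creep '[[0.6,0,0,0,0,0,0],[0.6,0,0,0,0,0,0],[0.6,0,0,0,0,0,0],[0.6,0,0,0,0,0,0],[0.6,0,0,0,0,0,0]]' 40
```

```text
t: 33.7
tool_pos: [0.4711, -0.1043, 0.0158]
tool_rot: [3.141, 0.001, 0.002]
contact_force: [-0.8, -0.2, -0.1]
opening: 0.0855
t: 34.2
tool_pos: [0.4718, -0.1049, 0.0175]
tool_rot: [3.141, 0.0, 0.005]
contact_force: [-2.6, 1.7, 6.0]
opening: 0.0649
```

```bash
python3 -m creep '[[0.6,0,0,-0.03,0,0,0],[0.6,0,0,-0.04,0,0,0],[0.6,0,0,-0.04,0,0,0],[0.6,0,0,-0.035,0,0,0],[0.6,0,0,0,0,0,0],[0.6,0,0,0,0,0,0]]' 40; python3 look.py w17 ring_mid 0.177
```

```text
t: 34.8
tool_pos: [0.4709, -0.1047, 0.1616]
tool_rot: [3.14, 0.0, 0.005]
contact_force: [-1.1, -0.0, -1.8]
opening: 0.0647
tcp [ 0.4709 -0.1047  0.1616] t 34.8
[314.4 256.4 370.4 324.3] 0.89 world [ 0.4583 -0.1179] tool [-0.0126  0.0132 -0.0154]
[251.7 189.  381.7 324.5] 0.73 world [ 0.4769 -0.1051] tool [ 0.006   0.0004 -0.0154]
```

View pics/w17.png

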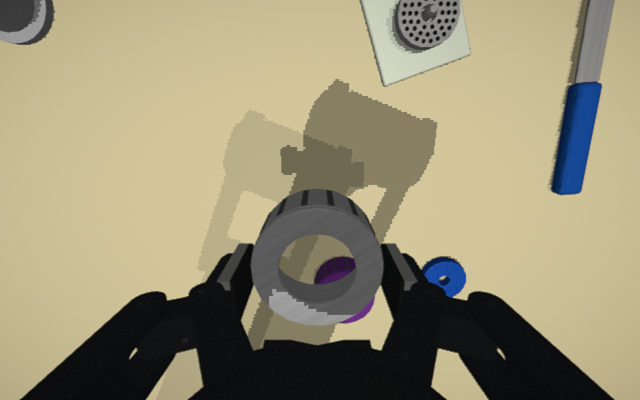

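```bash
python3 -m creep '[[0.6,0.0186,-0.0305,0,0,0,0],[0.6,0.0186,-0.0305,0,0,0,0],[0.6,0.0186,-0.0305,0,0,0,0],[0.6,0.0186,-0.0305,0,0,0,0],[0.6,0.0186,-0.0305,0,0,0,0],[0.6,0.0186,-0.0305,0,0,0,0],[0.6,0.0186,-0.0305,0,0,0,0],[0.6,0.0186,-0.0305,0,0,0,0],[0.6,0.0189,-0.0304,0,0,0,0],[0.6,0,0,0.02,0,0,0],[0.6,0,0,0.02,0,0,0],[0.6,0,0,0,0,0,0],[0.6,0,0,0,0,0,0],[0.6,0,0,0,0,0,0]]' 40
```

```text
t: 36.3
tool_pos: [0.6382, 0.1698, 0.1205]
tool_rot: [-3.141, 0.0, -0.001]
contact_force: [-0.2, 0.2, -0.0]
opening: 0.0647
```

```bash
python3 -m creep '[[0.6,0,0,0.005,0,0,0],[0.6,0,0,0.005,0,0,0],[0.6,0,0,0.005,0,0,0],[0.6,0,0,0.005,0,0,0],[0.6,0,0,0.005,0,0,0],[0.6,0,0,0,0,0,0]]' 40; python3 -m creep '[[0.6,0,0,0.005,0,0,0],[0.6,0,0,0.005,0,0,0],[0.6,0,0,0.005,0,0,0],[0.6,0,0,0.004,0,0,0],[0.6,0,0,0.003,0,0,0],[0.6,0,0,0,0,0,0],[0.6,0,0,0,0,0,0]]' 40
```

```text
t: 36.9
tool_pos: [0.6374, 0.1699, 0.0938]
tool_rot: [3.141, 0.0, -0.002]
contact_force: [-0.9, -0.1, -1.0]
opening: 0.0647
t: 37.6
tool_pos: [0.6381, 0.17, 0.0736]
tool_rot: [-3.142, -0.0, -0.001]
contact_force: [-1.8, -0.6, 3.2]
opening: 0.0651
```

Seated at the expected height. I'll release, retreat and check.

```bash
python3 -m creep '[[1,0,0,0,0,0,0],[1,0,0,0,0,0,0],[1,0,0,0,0,0,0],[1,0,0,0,0,0,0],[1,0,0,0,0,0,0],[1,0,0,-0.03,0,0,0],[1,0,0,-0.03,0,0,0],[1,-0.035,0,-0.03,0,0,0],[1,-0.035,0,0,0,0,0],[1,-0.035,0,0,0,0,0],[1,-0.035,0,0,0,0,0],[1,0,0,0,0,0,0],[1,0,0,0,0,0,0]]' 25; python3 look.py w18 ring_mid 0.09; python3 - <<'E'
from h import *
k,im=snap("sceneF","scene"); k2,t=snap("topF","top")
for n in("cup","spoon","boning_knife"): print(n,[np.round(d["extent"]).astype(int).tolist() for d in models.search_frame("top",n)][:1])
for n in("ring_mid","fine_mid"): print(n,[np.round(d["extent"]).astype(int).tolist() for d in models.search_frame("top",n)][:3])
a=cv2.imread("pics/w18.png")[0:200,200:440]; b=im[230:350,300:400]
cv2.imwrite("pics/final.png",np.hstack([cv2.resize(a,(480,400)),cv2.resize(b,(320,400),interpolation=cv2.INTER_CUBIC)]))
E
```

```text
t: 38.9
tool_pos: [0.4979, 0.1701, 0.1633]
tool_rot: [-3.141, -0.001, -0.002]
contact_force: [0.7, -0.2, -0.2]
opening: 0.0855
tcp [0.4979 0.1701 0.1633] t 38.9
[541.6 273.3 620.9 341.6] 0.78 world [ 0.4074 -0.0595] tool [-0.0907  0.2295  0.0731]
[2.673e+02 3.000e-01 3.681e+02 6.600e+01] 0.65 world [0.6192 0.1691] tool [0.1212 0.0011 0.0734]
cup [[292, 117, 322, 148]]
spoon [[155, 122, 181, 210]]
boning_knife [[453, 135, 472, 236]]
ring_mid [[353, 265, 381, 296], [226, 139, 255, 168]]
fine_mid [[407, 268, 428, 290], [383, 159, 403, 180]]
```

View pics/final.png

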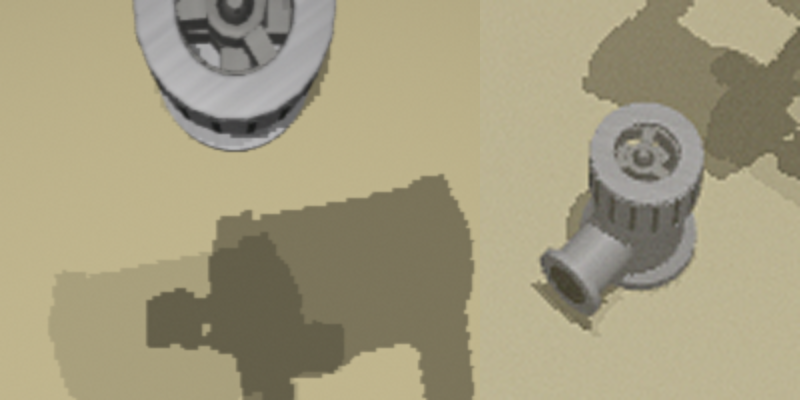

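The ring sits level and centred, with the lip on the coarse plate and the pin in the middle of the opening. The bystanders have not moved, so I'm handing in.

```bash
python3 -c "
from station import finish_job;print(finish_job())"
```

```text
the job is handed in; nothing more can be done
None
```

The mincer head is assembled on its pin in the right order: knife, coarse plate, then the retaining ring, lip up. The grey fine plate lies flat on the spare-plate stand. I handed the job in at about 39 s of the 96 s allowed. `finish_job` gives no verdict, so the result below rests on my own checks.

- **Seating:** knife, coarse plate and ring each stopped at the expected seated height to within about 0.2 mm, with contact forces of 4 N or less. The fine plate was still about 0.7 mm above its plinth, with no contact, when I lowered it another 1 mm and released it.
- **Centring:** wrist pictures after release showed the knife, coarse plate and fine plate flat, with the pin through each bore. The detections put each within about 2 mm of its pin. In the last scene picture the ring looks level and roughly centred over the plate.
- **Left alone:** in the top view the boning knife, spoon and ramekin moved only a few pixels, which is within detector noise. I did not touch the purple ring or the blue plate.

**What failed or disagreed:**
- The first close on the fine plate landed on top of it with about 10 N, because the arm was still settling. I opened, corrected the position and gripped it again.
- In the last wrist picture the ring was cut off by the image edge, so that detection gave a wrong centre (x = 0.619 m). I relied on the arm's placing pose and the scene picture instead.

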